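Empty the bar-blank hopper into the catch tray

ROBOT

A 6-joint arm with a two-finger parallel gripper is mounted at the origin on a cart in front of the work surface, level with it; the furniture and walls round the work are solid. World frame = base frame: x ahead of the robot, y to its left, z up, the work surface at z = 0. Lengths are in m, angles in degrees, forces in N, time in s.
With the tool pointing down it reaches from about 0.275 to 0.85 m from the base axis. Payload 19 kg.
Tool frame: the origin (TCP) lies midway between the tips of the shut fingers; the grasp point (between the pads) lies 19 mm behind it; z points along the fingers, y is the line along which they close (so a half turn about z gives the same grasp; the last joint's range is limited). The gripper opens to 85 mm and grips with 20 to 120 N. Pads are 22 mm wide; open, the fingers measure 114 mm over their backs; the gripper's body (76 mm by 85 mm) begins 54 mm behind the grasp point. The pads swing forward as they close: fully open they stand 13 mm farther back than shut.
Start: joints at [-77.464, 8.623, 82.357, -0, 89.026, -7.678], TCP at [0.199, -0.54, 0.193] pointing down, gripper open.
Joint ranges: [-160.23, 160.23], [-39.13, 120.54], [6.94, 153.29], [-79.49, 259.48], [9.18, 160.14], [-161.06, 161.06]. Speed limits (degrees/s): [108.29, 108.29, 127.2, 172.46, 172.46, 172.46].

INTERFACE

Orientations are given as [roll, pitch, yaw] about the fixed x, y, z axes, in that order (R = Rz(yaw) Ry(pitch) Rx(roll)).
In Python, from workcell import sense, camera, sign_off gives the robot as it stands.
- The arm moves only by the tool send_rows, never from a script. Its argument "deltas" is a list of rows, each an object of numbers: "tx", "ty", "tz": the shift along the tool's x, y, z in cm; "rx", "ry", "rz": the turn, a rotation vector about the tool's x, y, z in degrees. A call has exactly 10 rows; each row is the pose to reach, as a shift and turn from the pose commanded when the call began, along the tool's axes at that moment; what a row does not reach only later rows make up. A row lasts 1/10 s, in which the tool goes at most 50 mm and 8.59 degrees, less where a joint would pass 70% of its speed; a pose out of reach is approached as far as the arm can. A call with a gripper value outside its range is refused whole. "gripper" is the finger opening in cm, from 0 to 8.54, set as the call begins (left out, the last holds). The fingers move at their own pace and stop on an object; "squeeze" is the grip in N (left out, the last holds). Time passes only in rows, so rows that repeat a pose let the fingers close, or fill a call up. It gives the time, the measured TCP pose, the force, the opening and the grip force at its end, in the units of the state.
- sense(): the state, without advancing time (a new reading comes with each control period).
- camera(name): name is "scene" or "top" or "wrist"; returns a dict with "pixels" (480x640x3 uint8, red, green, blue), "depth" (480x640 float32, m along the optical axis (not along the pixel's ray), 0 where there is no reading), "mtx" (3x3 intrinsics, pixels), "k1" (the pictures are not rectified: a ray, as slopes to the right and down, at radius r is drawn at 1 + k1 r^2 times it, then the intrinsics apply), "rvec" (rotation vector, rad) and "tvec" (3), from world to camera coordinates, as OpenCV has them; the wrist camera has in their place "hand_eye" (4x4, takes a point from camera to tool coordinates, whose origin is the TCP and whose axes are the flange's). Camera axes: x right, y down, z forward; pixel columns grow to the right and rows downward; lengths in m; the calibration is good to about 2 mm. A picture is of the moment at which its call begins: read the wrist's pose just before it.
- sign_off(): hands the job in; it is judged then, once.
The state is a dict: "clock": time; "joint_positions": joint angles; "joint_vel": joint speeds; "joint_efforts": joint torques, N m; "eef_pos": TCP position; "tcp_rot": TCP orientation; "force": force on the tool from outside, world axes, zero at the start; "moment": the same for the moment, N m; "opening": finger opening in m; "grasp_force": force on a finger pad.
Only numpy, scipy, OpenCV 4.12 (cv2) and the standard library are available. Lean on these libraries where they do the work, as an engineer would, in place of code of your own. Each camera call takes 0.05 s, during which the arm holds its last target. There are 200 camera calls.

TASK

Set the blue tray flat on the bench with its rim slid in under the lip of the green hopper's chute, and lift the red-headed retaining clip up out of the gate bar and lay it on the bench clear of the tray. Then draw the slide gate out by its black handle until it meets its end stop, so that all three aluminium blanks run down into the tray. Leave everything else on the bench as it stands.

Things in the scene. Friction and masses are not known exactly. Their poses are not given: they have to be found in the camera images.
- hopper: Green bench hopper, fixed, 310 mm high; origin on the bench under its column. x (level) points from the chute lip to the rear, y along the gate's draw, z up. Chute 112 mm wide in y (100 inside), column 104; column x -23 to 48; funnel above z 252 spans x -70 to 48; foot x -58 to 68, y -70 to 70, 8 high. The chute falls to the front at 24 degrees, its side walls 33 mm above its floor
- bracket (a point): Middle of the stop bracket that the gate bar passes through, on the hopper's +y side, at hopper x 0, y 146, z 155 mm, axes as the hopper's. It measures 74 (x) by 10 (y) by 44 mm (z) and is carried by two level rails beside the bar (x 31 to 37 and -37 to -31, z 142 to 168, from the hopper wall to the bracket)
- chute_lip (a point): Middle of the front edge of the chute floor, at hopper x = -95, y = 0, z = 70 mm; the floor is 4 mm thick, so a thing up to 60 mm high passes under it. Axes as the hopper's
- gate (a joint): Slide gate: a steel plate that closes the column at z = 155 mm, with a flat bar 16 mm wide and 8 mm thick leaving the hopper in +y. 0 is shut, 0.098 m fully drawn against its end stop; slides along the hopper's +y with about 4 N of friction (more under the blanks) and stays where it is left. The clip, while in place, blocks it after about 2 mm
- gate_handle (a point): Middle of the gate's upright black round handle, 23 mm in diameter, standing from z = 163 to 212 mm on the end of the bar (its top 13 mm flares to 28 mm). Shut, it stands at hopper x = 0, y = 198 mm; it moves with the gate
- clip_head (a point): Middle of the clip's red head, a block 20 (x) by 10 (y) by 31 mm high, 63.5 mm above the leg tips. The loose brass clip below (60 g, 54 mm wide in x, 7 thick, 78 high with head) forks into two 34 mm legs astride the gate bar, in a groove beside the bracket. In place: hopper x 0, y 136, z 189 mm, upright, axes as the hopper's. Free when lifted straight up 40 mm
- clip: The whole retaining clip; origin midway between the tips of its legs, axes as for the head
- tray_centre (a point): Middle of the loose blue catch tray, half-way up (26 mm above its underside): open box 150 mm (x) by 130 mm (y) by 52 mm high, walls 9 mm thick and straight, floor 9 mm; 0.25 to 0.5 kg. It stands to the left or the right of the hopper at the start and may be held by a wall
- tray: The same tray; origin at the middle of its underside
- torch: Blue torch standing on end, 42 mm in diameter, 111 mm high, loose bystander close to the place of the tray on one side; origin at the middle of its base
- spanner: Steel spanner lying flat, 154 mm long (its y) by 30 mm by 6 mm, loose bystander on the other side of the tray's place; origin at its middle
- carton: Pale blue carton, 121 x 120 x 50 mm, loose bystander, on the side of the hopper where the tray is not; origin at the middle of its base
- pliers: Red-handled pliers lying flat, 49 x 149 x 13 mm (long in y), loose bystander; origin at the middle of the underside
- multimeter: Green and black multimeter lying flat, 138 x 68 x 42 mm, loose bystander; origin at the middle of the underside
- screwdriver: Red screwdriver lying flat, 31 x 207 x 28 mm (long in y), loose bystander; origin at the middle of the underside
- blank0: Aluminium bar blank 1 of 3, 32 mm in diameter, 75 mm long (its y), 0.1 to 0.2 kg, origin at its middle; smooth; lies across the hopper's column above the gate (lowest)
- blank1: Aluminium bar blank 2 of 3, 32 mm in diameter, 75 mm long (its y), 0.1 to 0.2 kg, origin at its middle; smooth; lies across the hopper's column above the gate (middle)
- blank2: Aluminium bar blank 3 of 3, 32 mm in diameter, 75 mm long (its y), 0.1 to 0.2 kg, origin at its middle; smooth; lies across the hopper's column above the gate (top)

How it is judged (in metres and radians):
On the way, in this order (a step that is already met when the one before it is completed fails the run):
1. the tray stands flat on the bench under the chute's lip and the clip is out of the gate bar and down on the bench (x of chute_lip in the frame of tray_centre between -0.07 and 0.07 m and y of chute_lip in the frame of tray_centre between -0.045 and 0.045 m and height (world z) of tray_centre below 0.0335 m and angle between tray_centre's own z axis and vertical below 0.12 rad and height (world z) of clip_head below 0.1 m and not (x of clip_head in the frame of tray_centre between -0.078 and 0.078 m and y of clip_head in the frame of tray_centre between -0.068 and 0.068 m)), for 0.2 s.
2. the gate is drawn to its end stop (value of joint gate above 0.094 m), for 0.2 s.
At the end, for the whole second after the job is handed in: Gate within 4 mm of its end stop; all three blanks at rest inside the tray; tray flat on the bench, the middle of the lip above it (within 70 mm along, 45 mm across from its middle); clip at rest down on the bench (head below 100 mm), outside the tray (all of step 1 and value of joint gate above 0.094 m and x of blank0 in the frame of tray_centre between -0.07 and 0.07 m and y of blank0 in the frame of tray_centre between -0.06 and 0.06 m and z of each of blank0, blank1, blank2 in the frame of tray_centre below 0.045 m and linear speed of each of blank0, blank1, blank2, tray, clip below 0.05 m/s and x of blank1 in the frame of tray_centre between -0.07 and 0.07 m and y of blank1 in the frame of tray_centre between -0.06 and 0.06 m and x of blank2 in the frame of tray_centre between -0.07 and 0.07 m and y of blank2 in the frame of tray_centre between -0.06 and 0.06 m); the robot touches nothing.
It fails at once if a bystander (torch, spanner, carton, pliers, multimeter, screwdriver) is pushed more than 25 mm from its place (distance of any of torch, spanner, carton, pliers, multimeter, screwdriver from where it was at the start of the episode above 0.025 m).
It fails at once if the torch is knocked over (angle between torch's own z axis and vertical above 0.5 rad).
It also fails if it takes over 72 s, if anything falls off the work surface, if the arm or the gripper's body presses on something with over 40 N, if the wrist force passes 120 N, or if a joint passes its speed limit or range.

## Working session

There is one attempt and no reset: what is moved stays moved. The work goes in short steps, Python scripts to look and compute and a tool call to move; the robot and the scene stay as the last step left them, time stands still between calls to the robot, and variables do not carry over. Pictures are saved under pics/ and viewed, at most 10 in all, crops included, and the job is handed in when it is done.

Besides the shell and the picture viewer there is one more tool, called after "Call:" in YAML: its name, and indented under it one key for each argument. send_rows: Moves the arm, as the interface text tells. Its arguments: {"type":"object","properties":{"deltas":{"type":"array","items":{"type":"object","properties":{"tx":{"type":"number"},"ty":{"type":"number"},"tz":{"type":"number"},"rx":{"type":"number"},"ry":{"type":"number"},"rz":{"type":"number"}}}},"gripper":{"type":"number"},"squeeze":{"type":"number"}},"required":["deltas"]}

```bash
mkdir -p pics; ls
cat > h.py <<'E'
import numpy as np, cv2
from scipy.spatial.transform import Rotation as R
from workcell import sense, camera, sign_off
def tool(s=None):
    s=s or sense(); T=np.eye(4); T[:3,:3]=R.from_euler('xyz',s['tcp_rot'],degrees=True).as_matrix(); T[:3,3]=s['eef_pos']; return T
def cloud(name):
    T=tool(); c=camera(name); d=c['depth']; v,u=np.mgrid[:480,:640].astype(float)
    K=c['mtx']; dist=np.array([c['k1'],0,0,0,0.])
    n=cv2.undistortPoints(np.stack([u.ravel(),v.ravel()],1)[:,None],K,dist)[:,0]
    p=np.c_[n,np.ones(len(n))]*d.reshape(-1,1)
    if 'rvec' in c:
        Rm=cv2.Rodrigues(np.array(c['rvec'],float))[0]; w=(p-np.array(c['tvec']).ravel())@Rm
    else:
        M=T@np.array(c['hand_eye']); w=p@M[:3,:3].T+M[:3,3]
    w[d.ravel()==0]=np.nan
    return c,w.reshape(480,640,3)
E
python3 - <<'E'
from h import *
print(sense())
for n in ('scene','top'):
    c,w=cloud(n); cv2.imwrite(f'pics/{n}0.png',c['pixels'][:,:,::-1]); np.savez(f'{n}0.npz',w=w,p=c['pixels'])
E
```

```text
pics
{'clock': 0.0, 'joint_positions': array([-7.74645269e+01,  8.65152843e+00,  8.23942318e+01, -6.00498562e-04,
        8.90250169e+01, -7.67856531e+00]), 'joint_vel': array([ 0.00083034,  0.04128687, -0.03274778,  0.02075456, -0.02229132,
       -0.0090367 ]), 'joint_efforts': array([-7.38430008e-04, -7.13054037e+01, -5.70873749e+01, -2.92704244e-04,
        8.76828883e-03,  9.93708539e-06]), 'eef_pos': array([ 0.19858292, -0.53930463,  0.19225909]), 'tcp_rot': array([-1.79929777e+02, -8.86189823e-03,  2.02140435e+01]), 'force': array([-0.35706669, -0.14982119,  0.48802802]), 'moment': array([0.03638757, 0.01516137, 0.05306965]), 'grasp_force': 0.0, 'opening': 0.08507893890865474}
```

View pics/scene0.png

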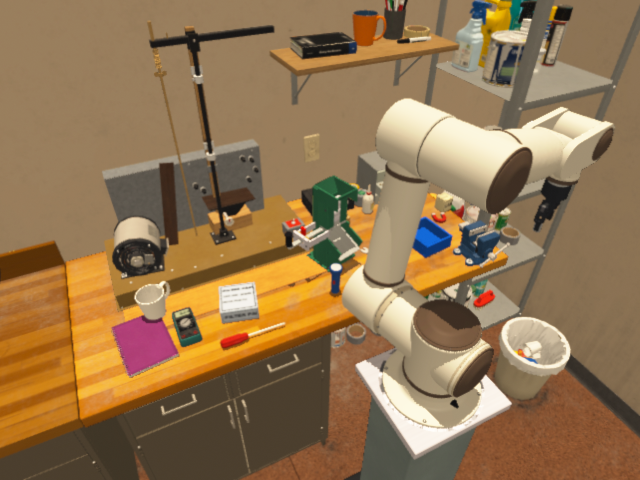

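View pics/top0.png

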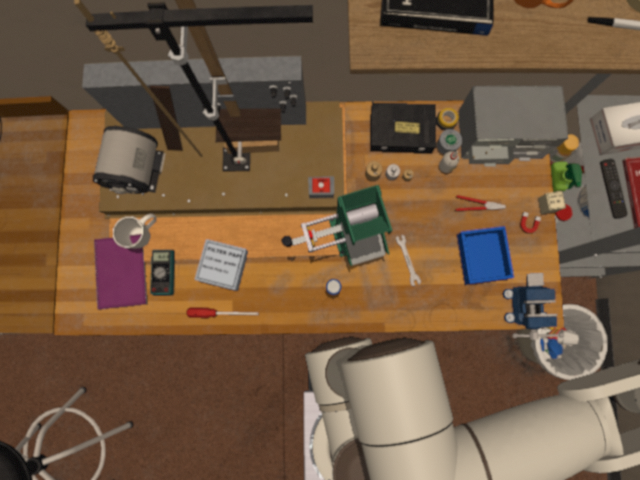

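Run:
```python
from h import *
w=np.load('top0.npz')['w'];p=np.load('top0.npz')['p']
hsv=cv2.cvtColor(p,cv2.COLOR_RGB2HSV).astype(int);H,S,V=hsv[...,0],hsv[...,1],hsv[...,2]
z=w[...,2]
def rep(n,m,box):
    b=np.zeros_like(m);b[box[1]:box[3],box[0]:box[2]]=1;m=m&b&np.isfinite(z)
    q=w[m]; 
    if len(q)<4: print(n,len(q));return
    r=cv2.minAreaRect((q[:,:2]*1000).astype(np.float32)); print(n,len(q),'med',np.median(q,0).round(3),'z',np.percentile(q[:,2],[2,98]).round(3),'rect',np.round(r[0],0),np.round(r[1],0),round(r[2],1))
g=(H>50)&(H<95)&(S>80)
rep('hoptop',g&(z>.295),(320,170,410,280))
rep('chute',(z>.06)&(z<.2),(345,230,400,270))
rep('handle',(V<70)&(z>.19)&(z<.23),(275,225,305,255))
rep('clip',((H<8)|(H>172))&(S>140)&(z>.15)&(z<.25),(295,225,325,255))
rep('railsbar',(z>.13)&(z<.18),(290,210,345,262))
b=(H>100)&(H<125)&(S>120)
rep('tray rim',b&(z>.042)&(z<.06),(450,220,520,290))
rep('tray all',b&(z>-.01)&(z<.06),(450,220,520,290))
rep('torch',(z>.095)&(z<.125),(315,270,350,305))
rep('spanner',(z>.002)&(z<.015)&(S<60),(390,230,425,290))
rep('carton',(z>.04)&(z<.06),(190,230,250,295))
rep('bino',(z>.02)&(z<.2),(500,265,560,330))
rep('right bits',(z>.02)&(z<.2),(515,160,560,240))
rep('pliers',(z>.003)&(z<.03)&(S>150)&((H<6)|(H>172)),(450,190,510,215))
```

```text
hoptop 610 med [ 0.602 -0.001  0.306] z [0.296 0.313] rect [596.  -4.] [111. 101.] 17.0
chute 951 med [ 0.544 -0.019  0.085] z [0.068 0.133] rect [551. -18.] [ 86. 113.] 16.1
handle 68 med [0.55  0.186 0.211] z [0.206 0.217] rect [550. 187.] [22. 22.] 5.2
clip 19 med [0.569 0.128 0.202] z [0.197 0.208] rect [568. 127.] [18.  6.] 17.6
railsbar 783 med [0.575 0.106 0.161] z [0.143 0.178] rect [571. 114.] [ 82. 149.] 21.8
tray rim 605 med [ 0.528 -0.357  0.051] z [0.043 0.056] rect [ 510. -372.] [183. 139.] 6.8
tray all 2457 med [ 0.529 -0.373  0.011] z [0.003 0.055] rect [ 510. -373.] [183. 143.] 6.8
torch 196 med [0.439 0.072 0.109] z [0.102 0.115] rect [441.  70.] [40. 41.] 89.1
spanner 170 med [ 0.522 -0.147  0.005] z [0.002 0.012] rect [ 521. -147.] [145.  25.] 16.2
carton 1723 med [0.512 0.389 0.05 ] z [0.044 0.056] rect [513. 391.] [120. 118.] 74.9
bino 1806 med [ 0.392 -0.471  0.096] z [0.023 0.124] rect [ 409. -471.] [193. 111.] 14.1
right bits 351 med [ 0.678 -0.562  0.057] z [0.022 0.064] rect [ 676. -548.] [ 53. 103.] 9.2
pliers 135 med [ 0.674 -0.345  0.011] z [0.004 0.017] rect [ 681. -343.] [87. 45.] 80.3
```

```bash
cat >> h.py <<'E'
YAW=17.; O=np.array([.607,-.0015]); 
def hop(x,y,z):
    a=np.radians(YAW); return np.array([O[0]+x*np.cos(a)-y*np.sin(a),O[1]+x*np.sin(a)+y*np.cos(a),z])
def delta(pos,yaw,T=None):
    "shift (cm) and turn (deg) in tool axes from present pose to pos, tool down, given yaw"
    T=tool() if T is None else T
    G=np.eye(4);G[:3,:3]=R.from_euler('xyz',[180,0,yaw],degrees=True).as_matrix();G[:3,3]=pos
    D=np.linalg.inv(T)@G
    return (D[:3,3]*100).round(2),R.from_matrix(D[:3,:3]).as_rotvec(degrees=True).round(2)
E
python3 - <<'E'
from h import *
w=np.load('top0.npz')['w'];p=np.load('top0.npz')['p']
hsv=cv2.cvtColor(p,cv2.COLOR_RGB2HSV).astype(int);H,S,V=hsv[...,0],hsv[...,1],hsv[...,2]
b=((H>105)&(H<125)&(S>180)).astype(np.uint8); b[:,:440]=0;b[:,530:]=0
n,l,st,c=cv2.connectedComponentsWithStats(b); i=1+st[1:,4].argmax(); print(st[i])
q=w[(l==i)&(w[...,2]>.043)]; print(len(q),cv2.minAreaRect((q[:,:2]*1000).astype(np.float32)), q[:,:2].min(0),q[:,:2].max(0))
o=cv2.boxPoints(cv2.minAreaRect((q[:,:2]*1000).astype(np.float32)));print(o)
m=np.zeros_like(b);m[262:332,500:560]=1
m=(m>0)&(l!=i)&(w[...,2]>.025); e=w[m]
for a in np.arange(.32,.52,.02):
    s=e[(e[:,0]>a)&(e[:,0]<a+.02)]
    if len(s): print(round(a,2),s[:,1].max().round(3),s[:,2].max().round(3))
print(hop(-.145,0,0),hop(-.2155,0,0),hop(0,.136,.19),hop(0,.198,.19))
E
```

```text
[ 459  228   53   55 2327]
485 ((525.3369140625, -365.54052734375), (144.16310119628906, 129.1087646484375), 6.676722526550293) [ 0.44881418 -0.43458743] [ 0.60257948 -0.29502347]
[[ 446.23868 -309.8047 ]
 [ 461.2498  -438.03784]
 [ 604.4352  -421.27637]
 [ 589.4241  -293.0432 ]]
0.32 -0.444 0.129
0.34 -0.431 0.125
0.36 -0.449 0.068
0.38 -0.442 0.126
0.4 -0.432 0.127
0.42 -0.443 0.125
0.44 -0.402 0.1
0.46 -0.425 0.099
0.48 -0.429 0.058
0.5 -0.432 0.053
[ 0.46833581 -0.0438939   0.        ] [ 0.40091633 -0.0645061   0.        ] [0.56723745 0.12855745 0.19      ] [0.5491104  0.18784834 0.19      ]
```

Run:
```python
from h import *
print(delta([.451,-.339,.2],96.7))
```

```text
(array([ 30.61, -10.08,  -0.75]), array([-4.000e-02, -5.000e-02, -7.648e+01]))
```

Call:
send_rows:
  deltas:
    - {"tx": 3, "ty": -1, "tz": -0.75, "rz": -8}
    - {"tx": 6, "ty": -2, "tz": -0.75, "rz": -16}
    - {"tx": 9.5, "ty": -3, "tz": -0.75, "rz": -24}
    - {"tx": 13, "ty": -4.3, "tz": -0.75, "rz": -32}
    - {"tx": 16.5, "ty": -5.4, "tz": -0.75, "rz": -40}
    - {"tx": 20, "ty": -6.6, "tz": -0.75, "rz": -48}
    - {"tx": 24, "ty": -7.9, "tz": -0.75, "rz": -56}
    - {"tx": 28, "ty": -9.2, "tz": -0.75, "rz": -64}
    - {"tx": 30.6, "ty": -10.1, "tz": -0.75, "rz": -72}
    - {"tx": 30.6, "ty": -10.1, "tz": -0.75, "rz": -76.5}
  gripper: 4.0

```text
validation failed for argument at $.de...
```

Run:
```python
from h import *
s=sense();print(s['clock'],s['eef_pos'],s['tcp_rot'],s['opening'])
c,w=cloud('wrist');p=c['pixels'];cv2.imwrite('pics/w1.png',p[:,:,::-1])
hsv=cv2.cvtColor(p,cv2.COLOR_RGB2HSV).astype(int);H,S,V=hsv[...,0],hsv[...,1],hsv[...,2]
m=(H>105)&(H<125)&(S>150)&(w[...,2]>.044)&(w[...,2]<.06);q=w[m]
print(len(q),cv2.boxPoints(cv2.minAreaRect((q[:,:2]*1000).astype(np.float32))),np.median(q[:,2]))
print(delta([.451,-.339,.018],96.7))
```

```text
0.1 [ 0.198618   -0.53934396  0.19236628] [-1.79941284e+02 -7.89636991e-03  2.02160953e+01] 0.08537584996639709
15 [[ 312.95312 -466.01947]
 [ 313.41974 -503.9781 ]
 [ 316.16083 -503.9444 ]
 [ 315.6942  -465.98578]] 0.04828459772032995
(array([ 30.61, -10.07,  17.46]), array([-4.000e-02, -4.000e-02, -7.649e+01]))
```

View pics/w1.png

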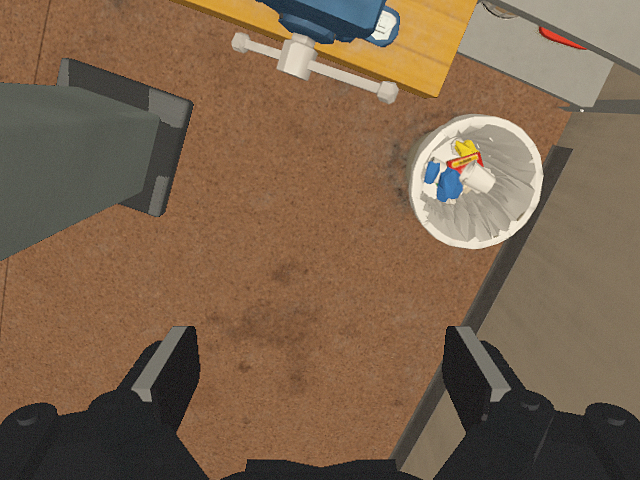

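The wrist view shows the floor, the bin at (477,180) and the bench edge at the top. The arm has not moved, because the call was refused. I'll resend it with all six keys.

Call:
send_rows:
  deltas:
    - {"tx": 3, "ty": -1, "tz": -0.75, "rx": 0, "ry": 0, "rz": -8}
    - {"tx": 6, "ty": -2, "tz": -0.75, "rx": 0, "ry": 0, "rz": -16}
    - {"tx": 9.5, "ty": -3, "tz": -0.75, "rx": 0, "ry": 0, "rz": -24}
    - {"tx": 13, "ty": -4.3, "tz": -0.75, "rx": 0, "ry": 0, "rz": -32}
    - {"tx": 16.5, "ty": -5.4, "tz": -0.75, "rx": 0, "ry": 0, "rz": -40}
    - {"tx": 20, "ty": -6.6, "tz": -0.75, "rx": 0, "ry": 0, "rz": -48}
    - {"tx": 24, "ty": -7.9, "tz": -0.75, "rx": 0, "ry": 0, "rz": -56}
    - {"tx": 28, "ty": -9.2, "tz": -0.75, "rx": 0, "ry": 0, "rz": -64}
    - {"tx": 30.6, "ty": -10.1, "tz": -0.75, "rx": 0, "ry": 0, "rz": -72}
    - {"tx": 30.6, "ty": -10.1, "tz": -0.75, "rx": 0, "ry": 0, "rz": -76.5}
  gripper: 4.0
  squeeze: 100

```text
clock: 1.15
eef_pos: [0.4531, -0.3367, 0.2]
tcp_rot: [180.0, -0.1, 97.2]
force: [0.2, -0.6, 0.7]
opening: 0.0402
grasp_force: 0.0
```

Run:
```python
from h import *
s=sense();print(s['clock'],s['eef_pos'],s['tcp_rot'],s['opening'])
c,w=cloud('wrist');p=c['pixels'];cv2.imwrite('pics/w2.png',p[:,:,::-1])
hsv=cv2.cvtColor(p,cv2.COLOR_RGB2HSV).astype(int);H,S,V=hsv[...,0],hsv[...,1],hsv[...,2]
m=(H>105)&(H<125)&(S>150)&(w[...,2]>.044)&(w[...,2]<.06);q=w[m]
print(len(q),cv2.boxPoints(cv2.minAreaRect((q[:,:2]*1000).astype(np.float32))),np.median(q[:,2]))
print(delta([.451,-.339,.018],96.7))
```

```text
1.15 [ 0.45307962 -0.33665702  0.20004601] [ 1.79988102e+02 -5.51093193e-02  9.72263821e+01] 0.04016213446443235
3350 [[ 317.21884 -339.47437]
 [ 346.57626 -478.12244]
 [ 618.72327 -420.4978 ]
 [ 589.36584 -281.84973]] 0.051229573270720086
(array([-0.13, -0.11, 18.2 ]), array([-0.02, -0.04,  0.67]))
```

View pics/w2.png

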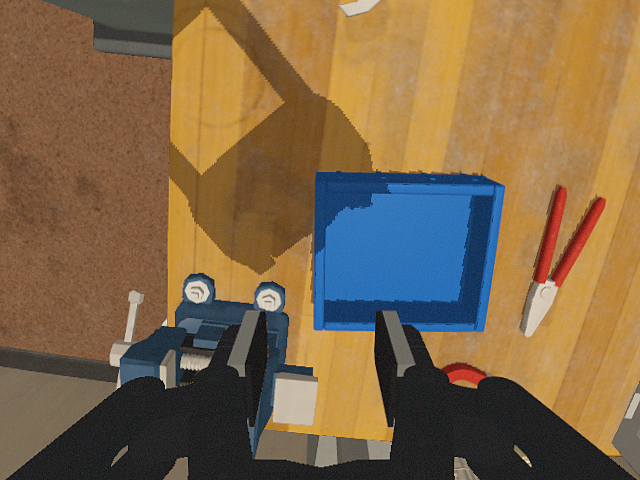

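The wrist view shows the tray's front wall at column 320 (rows 172–330), between the fingers. The vise lies beside it at the lower left.

Run:
```python
from h import *
c,w=cloud('wrist');p=c['pixels']
hsv=cv2.cvtColor(p,cv2.COLOR_RGB2HSV).astype(int);H,S,V=hsv[...,0],hsv[...,1],hsv[...,2]
m=((H>100)&(H<125)&(S>150)&(w[...,2]>.046)&(w[...,2]<.058)).astype(np.uint8)
n,l,st,_=cv2.connectedComponentsWithStats(m);i=1+st[1:,4].argmax();print(st[i]);q=w[l==i]
r=cv2.minAreaRect((q[:,:2]*1000).astype(np.float32));print(r,cv2.boxPoints(r))
C=np.array(r[0])/1000;print('edges along x of wall at y -.339:')
k=q[abs(q[:,1]+.339)<.004];print(np.percentile(k[:,0],[1,10,30,50,70,90,99]).round(4))
```

```text
[ 315  179  192  153 6613]
((525.817138671875, -368.47161865234375), (148.9921417236328, 130.42861938476562), 5.944286823272705) [[ 444.96796 -311.32288]
 [ 458.47528 -441.05017]
 [ 606.6663  -425.62036]
 [ 593.159   -295.89307]]
edges along x of wall at y -.339:
[0.4483 0.4499 0.4535 0.5887 0.591  0.5951 0.5969]
```

Run:
```python
from h import *
print(delta([.4525,-.339,.018],96))
a=np.radians(17)
g=hop(-.145-.0701,.0365,.02);print('place grip',g)
```

```text
(array([-0.09,  0.11, 18.21]), array([-0.02, -0.03,  0.88]))
place grip [ 0.39062728 -0.02948403  0.02      ]
```

Call:
send_rows:
  deltas:
    - {"tx": -0.1, "ty": 0.1, "tz": 4, "rx": 0, "ry": 0, "rz": 0.9}
    - {"tx": -0.1, "ty": 0.1, "tz": 8, "rx": 0, "ry": 0, "rz": 0.9}
    - {"tx": -0.1, "ty": 0.1, "tz": 11, "rx": 0, "ry": 0, "rz": 0.9}
    - {"tx": -0.1, "ty": 0.1, "tz": 13.5, "rx": 0, "ry": 0, "rz": 0.9}
    - {"tx": -0.1, "ty": 0.1, "tz": 15.5, "rx": 0, "ry": 0, "rz": 0.9}
    - {"tx": -0.1, "ty": 0.1, "tz": 17, "rx": 0, "ry": 0, "rz": 0.9}
    - {"tx": -0.1, "ty": 0.1, "tz": 18, "rx": 0, "ry": 0, "rz": 0.9}
    - {"tx": -0.1, "ty": 0.1, "tz": 18.2, "rx": 0, "ry": 0, "rz": 0.9}
    - {"tx": -0.1, "ty": 0.1, "tz": 18.2, "rx": 0, "ry": 0, "rz": 0.9}
    - {"tx": -0.1, "ty": 0.1, "tz": 18.2, "rx": 0, "ry": 0, "rz": 0.9}

```text
clock: 2.25
eef_pos: [0.4524, -0.3403, 0.0193]
tcp_rot: [180.0, 0.1, 95.8]
force: [-0.1, 0.7, -0.6]
opening: 0.0398
grasp_force: 0.0
```

Call:
send_rows:
  deltas:
    - {"tx": 0, "ty": 0, "tz": 0, "rx": 0, "ry": 0, "rz": 0}
    - {"tx": 0, "ty": 0, "tz": 0, "rx": 0, "ry": 0, "rz": 0}
    - {"tx": 0, "ty": 0, "tz": 0, "rx": 0, "ry": 0, "rz": 0}
    - {"tx": 0, "ty": 0, "tz": 0, "rx": 0, "ry": 0, "rz": 0}
    - {"tx": 0, "ty": 0, "tz": 0, "rx": 0, "ry": 0, "rz": 0}
    - {"tx": 0, "ty": 0, "tz": 0, "rx": 0, "ry": 0, "rz": 0}
    - {"tx": 0, "ty": 0, "tz": 0, "rx": 0, "ry": 0, "rz": 0}
    - {"tx": 0, "ty": 0, "tz": 0, "rx": 0, "ry": 0, "rz": 0}
    - {"tx": 0, "ty": 0, "tz": 0, "rx": 0, "ry": 0, "rz": 0}
    - {"tx": 0, "ty": 0, "tz": 0, "rx": 0, "ry": 0, "rz": 0}
  gripper: 0
  squeeze: 100

```text
clock: 3.25
eef_pos: [0.452, -0.3399, 0.0184]
tcp_rot: [-180.0, -0.0, 95.8]
force: [-0.4, 0.0, 0.9]
opening: 0.0001
grasp_force: 0.0
```

Run:
```python
from h import *
c,w=cloud('wrist');cv2.imwrite('pics/w3.png',c['pixels'][:,:,::-1])
```

```text
(no output)
```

View pics/w3.png

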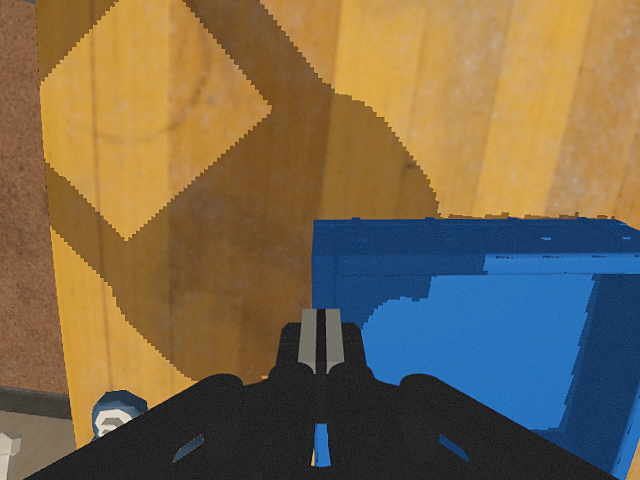

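The wrist view shows the fingers at column 320, in line with the front wall (left edge at column 313). The reading says fully shut, so I'll check with the sensors and depth.

Run:
```python
from h import *
s=sense();print(s['opening'],s['grasp_force'],s['eef_pos'],s['force'])
c,w=cloud('wrist');w=w*1000
for r in (225,260,300,320,340,360,440):
    print(r,[(u,*(w[r,u].round(0) if np.isfinite(w[r,u,2]) else [0])) for u in (309,318,321,324,330,335,350)])
```

```text
0.0003173285553950806 0.0 [ 0.45200798 -0.33992616  0.01836999] [ 0.43197297  0.15283309 -0.24307617]
225 [(309, np.float64(443.0), np.float64(-315.0), np.float64(1.0)), (318, np.float64(447.0), np.float64(-312.0), np.float64(9.0)), (321, np.float64(449.0), np.float64(-312.0), np.float64(9.0)), (324, np.float64(450.0), np.float64(-312.0), np.float64(9.0)), (330, np.float64(453.0), np.float64(-311.0), np.float64(11.0)), (335, np.float64(455.0), np.float64(-311.0), np.float64(10.0)), (350, np.float64(462.0), np.float64(-311.0), np.float64(8.0))]
260 [(309, np.float64(445.0), np.float64(-333.0), np.float64(0.0)), (318, np.float64(448.0), np.float64(-314.0), np.float64(53.0)), (321, np.float64(449.0), np.float64(-314.0), np.float64(52.0)), (324, np.float64(450.0), np.float64(-314.0), np.float64(51.0)), (330, np.float64(452.0), np.float64(-313.0), np.float64(52.0)), (335, np.float64(454.0), np.float64(-313.0), np.float64(52.0)), (350, np.float64(459.0), np.float64(-313.0), np.float64(53.0))]
300 [(309, np.float64(447.0), np.float64(-355.0), np.float64(-0.0)), (318, np.float64(449.0), np.f
[... 1469 characters left out ...]
at64(451.0), np.float64(-329.0), np.float64(93.0)), (330, np.float64(453.0), np.float64(-329.0), np.float64(94.0)), (335, np.float64(454.0), np.float64(-328.0), np.float64(94.0)), (350, np.float64(459.0), np.float64(-332.0), np.float64(88.0))]
440 [(309, np.float64(449.0), np.float64(-347.0), np.float64(105.0)), (318, np.float64(456.0), np.float64(-397.0), np.float64(52.0)), (321, np.float64(457.0), np.float64(-396.0), np.float64(52.0)), (324, np.float64(459.0), np.float64(-397.0), np.float64(51.0)), (330, np.float64(455.0), np.float64(-347.0), np.float64(105.0)), (335, np.float64(456.0), np.float64(-347.0), np.float64(105.0)), (350, np.float64(456.0), np.float64(-323.0), np.float64(131.0))]
```

Run:
```python
from h import *
T=tool()
c,w=cloud('wrist');p=c['pixels'].astype(int)
t=(w-T[:3,3])@T[:3,:3]*1000
m=(abs(t[...,1])<25)&(abs(t[...,0])<25)&(w[...,2]>.054)
vv,uu=np.nonzero(m);print(len(vv),'tool z max',t[m][:,2].max())
for r in range(304,345,4):
    k=m[r]&(np.arange(640)>270)&(np.arange(640)<370)
    if k.any():print(r,np.nonzero(k)[0][[0,-1]],t[r][k][:,1].min().round(1),t[r][k][:,1].max().round(1),'x',np.median(t[r][k][:,0]).round(1),'z',np.median(t[r][k][:,2]).round(1))
print(c['hand_eye'])
c,w=cloud('scene');np.savez('s3.npz',w=w,p=c['pixels'])
q=w[(abs(w[...,0]-.452)<.06)&(abs(w[...,1]+.34)<.05)&(w[...,2]>.053)];print(len(q),q[q[:,2].argsort()][:5].round(3))
```

```text
24923 tool z max -40.54330847378917
312 [302 339] -7.2 5.8 x 10.9 z -44.8
316 [302 339] -7.1 5.7 x 10.9 z -47.9
320 [301 340] -7.3 6.0 x 10.8 z -50.7
324 [287 354] -12.5 11.1 x 10.6 z -53.0
328 [283 358] -13.7 12.2 x 10.4 z -55.5
332 [281 360] -14.0 12.7 x 10.3 z -58.0
336 [280 361] -14.1 12.8 x 10.5 z -60.9
340 [279 362] -14.3 12.9 x 9.2 z -61.1
344 [279 362] -14.1 12.7 x 10.6 z -65.9
[[-8.21061825e-05 -9.50581969e-01 -3.10473692e-01  7.97319977e-02]
 [ 9.99999521e-01  2.24834053e-04 -9.52832231e-04 -4.74072629e-04]
 [ 9.75550197e-04 -3.10473621e-01  9.50581495e-01 -1.81112759e-01]
 [ 0.00000000e+00  0.00000000e+00  0.00000000e+00  1.00000000e+00]]
1066 [[ 0.45  -0.339  0.053]
 [ 0.476 -0.313  0.053]
 [ 0.467 -0.316  0.053]
 [ 0.451 -0.349  0.053]
 [ 0.459 -0.319  0.054]]
```

Call:
send_rows:
  deltas:
    - {"tx": 0, "ty": 0, "tz": 0, "rx": 0, "ry": 0, "rz": 0}
    - {"tx": 0, "ty": 0, "tz": 0, "rx": 0, "ry": 0, "rz": 0}
    - {"tx": 0, "ty": 0, "tz": 0, "rx": 0, "ry": 0, "rz": 0}
    - {"tx": 0, "ty": 0, "tz": 0, "rx": 0, "ry": 0, "rz": 0}
    - {"tx": 0, "ty": 0, "tz": 0.2, "rx": 0, "ry": 0, "rz": 0}
    - {"tx": 0, "ty": 0, "tz": 0.4, "rx": 0, "ry": 0, "rz": 0}
    - {"tx": 0, "ty": 0, "tz": 0.6, "rx": 0, "ry": 0, "rz": 0}
    - {"tx": 0, "ty": 0, "tz": 0.8, "rx": 0, "ry": 0, "rz": 0}
    - {"tx": 0, "ty": 0, "tz": 1.0, "rx": 0, "ry": 0, "rz": 0}
    - {"tx": 0, "ty": 0, "tz": 1.0, "rx": 0, "ry": 0, "rz": 0}
  gripper: 4

```text
clock: 4.45
eef_pos: [0.4519, -0.3398, 0.0081]
tcp_rot: [-180.0, -0.0, 95.8]
force: [0.3, -0.4, 1.3]
opening: 0.0398
grasp_force: 0.0
```

Run:
```python
from h import *
s=sense();T=tool(s);print(s['eef_pos'],s['force'],s['opening'],s['joint_positions'])
c,w=cloud('wrist');cv2.imwrite('pics/w4.png',c['pixels'][:,:,::-1])
t=(w-T[:3,3])@T[:3,:3]*1000
for u in (280,285,290,350,355,360):
    print(u,[tuple(w[r,u].__mul__(1000).round(0)) if np.isfinite(w[r,u,2]) else 0 for r in range(270,360,12)])
```

```text
[ 0.45191103 -0.33980568  0.00806648] [ 0.30791173 -0.38884858  1.27526048] 0.03982007443409518 [-4.47494899e+01  1.50433550e+01  9.70099283e+01  3.76885762e-03
  6.79747896e+01 -5.05654868e+01]
280 [(np.float64(432.0), np.float64(-336.0), np.float64(0.0)), (np.float64(432.0), np.float64(-342.0), np.float64(-1.0)), (np.float64(432.0), np.float64(-348.0), np.float64(1.0)), (np.float64(433.0), np.float64(-354.0), np.float64(-0.0)), (np.float64(433.0), np.float64(-361.0), np.float64(-0.0)), (np.float64(434.0), np.float64(-368.0), np.float64(-0.0)), (np.float64(434.0), np.float64(-375.0), np.float64(-0.0)), (np.float64(435.0), np.float64(-382.0), np.float64(-0.0))]
285 [(np.float64(434.0), np.float64(-335.0), np.float64(1.0)), (np.float64(434.0), np.float64(-341.0), np.float64(0.0)), (np.float64(435.0), np.float64(-348.0), np.float64(-1.0)), (np.float64(435.0), np.float64(-354.0), np.float64(0.0)), (np.float64(436.0), np.float64(-360.0), np.float64(0.0)), (np.float64(436.0), np.float64(-367.0), np.float64(0.0)), (np.float64(437.0), np.float64(-374.0), np.float64(-0.0)), (np.float64(437.0
[... 1228 characters left out ...]
float64(469.0), np.float64(-352.0), np.float64(10.0)), (np.float64(469.0), np.float64(-358.0), np.float64(10.0)), (np.float64(470.0), np.float64(-366.0), np.float64(9.0)), (np.float64(471.0), np.float64(-372.0), np.float64(9.0))]
360 [(np.float64(462.0), np.float64(-313.0), np.float64(51.0)), (np.float64(463.0), np.float64(-317.0), np.float64(52.0)), (np.float64(469.0), np.float64(-340.0), np.float64(9.0)), (np.float64(470.0), np.float64(-346.0), np.float64(9.0)), (np.float64(471.0), np.float64(-353.0), np.float64(8.0)), (np.float64(472.0), np.float64(-359.0), np.float64(9.0)), (np.float64(473.0), np.float64(-366.0), np.float64(8.0)), (np.float64(474.0), np.float64(-372.0), np.float64(9.0))]
```

View pics/w4.png

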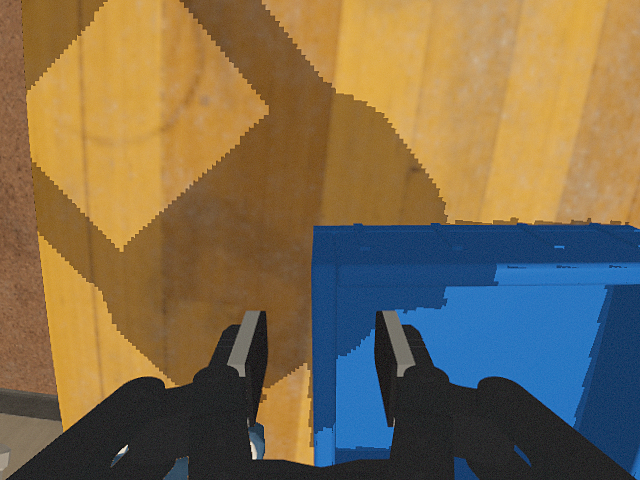

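The wrist view shows the pads at (250,340) and (390,340), either side of the front wall (column 320) and only about at rim height. So the real fingertips are about 41 mm short of the reported TCP. I'll add that offset and go down gently.

Call:
send_rows:
  deltas:
    - {"tx": 0, "ty": 0, "tz": 0.4, "rx": 0, "ry": 0, "rz": 0}
    - {"tx": 0, "ty": 0, "tz": 0.8, "rx": 0, "ry": 0, "rz": 0}
    - {"tx": 0, "ty": 0, "tz": 1.2, "rx": 0, "ry": 0, "rz": 0}
    - {"tx": 0, "ty": 0, "tz": 1.5, "rx": 0, "ry": 0, "rz": 0}
    - {"tx": 0, "ty": 0, "tz": 1.8, "rx": 0, "ry": 0, "rz": 0}
    - {"tx": 0, "ty": 0, "tz": 2.1, "rx": 0, "ry": 0, "rz": 0}
    - {"tx": 0, "ty": 0, "tz": 2.4, "rx": 0, "ry": 0, "rz": 0}
    - {"tx": 0, "ty": 0, "tz": 2.6, "rx": 0, "ry": 0, "rz": 0}
    - {"tx": 0, "ty": 0, "tz": 2.7, "rx": 0, "ry": 0, "rz": 0}
    - {"tx": 0, "ty": 0, "tz": 2.7, "rx": 0, "ry": 0, "rz": 0}
  gripper: 4

```text
clock: 5.5
eef_pos: [0.452, -0.3399, -0.0187]
tcp_rot: [-180.0, -0.0, 95.8]
force: [0.1, -0.1, -0.3]
opening: 0.04
grasp_force: 0.0
```

Call:
send_rows:
  deltas:
    - {"tx": 0, "ty": 0, "tz": 0, "rx": 0, "ry": 0, "rz": 0}
    - {"tx": 0, "ty": 0, "tz": 0, "rx": 0, "ry": 0, "rz": 0}
    - {"tx": 0, "ty": 0, "tz": 0, "rx": 0, "ry": 0, "rz": 0}
    - {"tx": 0, "ty": 0, "tz": 0, "rx": 0, "ry": 0, "rz": 0}
    - {"tx": 0, "ty": 0, "tz": 0, "rx": 0, "ry": 0, "rz": 0}
    - {"tx": 0, "ty": 0, "tz": 0, "rx": 0, "ry": 0, "rz": 0}
    - {"tx": 0, "ty": 0, "tz": 0, "rx": 0, "ry": 0, "rz": 0}
    - {"tx": 0, "ty": 0, "tz": 0, "rx": 0, "ry": 0, "rz": 0}
    - {"tx": 0, "ty": 0, "tz": 0, "rx": 0, "ry": 0, "rz": 0}
    - {"tx": 0, "ty": 0, "tz": 0, "rx": 0, "ry": 0, "rz": 0}
  gripper: 0
  squeeze: 100

```text
clock: 6.5
eef_pos: [0.4521, -0.34, -0.0182]
tcp_rot: [180.0, 0.0, 95.8]
force: [-1.2, 2.0, 5.6]
opening: 0.0075
grasp_force: 98.5
```

Call:
send_rows:
  deltas:
    - {"tx": 0, "ty": 0, "tz": -0.3, "rx": 0, "ry": 0, "rz": 0}
    - {"tx": 0, "ty": 0, "tz": -0.7, "rx": 0, "ry": 0, "rz": 0}
    - {"tx": 0, "ty": 0, "tz": -1.1, "rx": 0, "ry": 0, "rz": 0}
    - {"tx": 0, "ty": 0, "tz": -1.5, "rx": 0, "ry": 0, "rz": 0}
    - {"tx": 0, "ty": 0, "tz": -1.9, "rx": 0, "ry": 0, "rz": 0}
    - {"tx": 0, "ty": 0, "tz": -2.3, "rx": 0, "ry": 0, "rz": 0}
    - {"tx": 0, "ty": 0, "tz": -2.7, "rx": 0, "ry": 0, "rz": 0}
    - {"tx": 0, "ty": 0, "tz": -3, "rx": 0, "ry": 0, "rz": 0}
    - {"tx": 0, "ty": 0, "tz": -3, "rx": 0, "ry": 0, "rz": 0}
    - {"tx": 0, "ty": 0, "tz": -3, "rx": 0, "ry": 0, "rz": 0}

```text
clock: 7.5
eef_pos: [0.452, -0.3399, 0.0113]
tcp_rot: [-180.0, -0.0, 95.8]
force: [-0.6, 0.2, -3.8]
opening: 0.0075
grasp_force: 97.4
```

Run:
```python
from h import *
s=sense();print(s['eef_pos'],s['force'],s['moment'],s['opening'],s['grasp_force'])
print(delta(hop(-.27,.0365,.0115),106.9))
c,w=cloud('wrist')
t=w[(w[...,2]>.03)&(w[...,2]<.12)]
hsv=cv2.cvtColor(c['pixels'],cv2.COLOR_RGB2HSV).astype(int)
m=(hsv[...,0]>100)&(hsv[...,0]<125)&(hsv[...,1]>150)&(w[...,2]>.065)&(w[...,2]<.11);q=w[m];A=np.c_[q[:,:2],np.ones(len(q))]
print('rim plane',np.linalg.lstsq(A,q[:,2],rcond=None)[0], q.min(0),q.max(0))
```

```text
[ 0.45197371 -0.33988628  0.01133065] [-0.57294235  0.17571926 -3.82002992] [0.11259743 0.18423628 0.01020742] 0.007512717389460378 97.38854885101318
(array([ 3.044e+01, -8.340e+00, -1.000e-02]), array([-0.000e+00, -1.000e-02, -1.109e+01]))
rim plane [ 0.00281003 -0.12051924  0.03899543] [ 0.40718233 -0.37430595  0.06500192] [ 0.55392183 -0.30041665  0.10914445]
```

Call:
send_rows:
  deltas:
    - {"tx": 0.5, "ty": -2, "tz": 0, "rx": 0, "ry": 0, "rz": 0}
    - {"tx": 2, "ty": -5, "tz": 0, "rx": 0, "ry": 0, "rz": 0}
    - {"tx": 5, "ty": -7.5, "tz": 0, "rx": 0, "ry": 0, "rz": -1}
    - {"tx": 9, "ty": -8.3, "tz": 0, "rx": 0, "ry": 0, "rz": -3}
    - {"tx": 13, "ty": -8.3, "tz": 0, "rx": 0, "ry": 0, "rz": -5}
    - {"tx": 17, "ty": -8.3, "tz": 0, "rx": 0, "ry": 0, "rz": -7}
    - {"tx": 21, "ty": -8.3, "tz": 0, "rx": 0, "ry": 0, "rz": -9}
    - {"tx": 25, "ty": -8.3, "tz": 0, "rx": 0, "ry": 0, "rz": -10.5}
    - {"tx": 28, "ty": -8.3, "tz": 0, "rx": 0, "ry": 0, "rz": -11.1}
    - {"tx": 30.4, "ty": -8.3, "tz": 0, "rx": 0, "ry": 0, "rz": -11.1}

```text
clock: 8.55
eef_pos: [0.3381, -0.0443, 0.0114]
tcp_rot: [180.0, -0.0, 107.0]
force: [0.9, -0.5, -2.7]
opening: 0.0076
grasp_force: 98.0
```

Run:
```python
from h import *
s=sense();print(s['clock'],s['eef_pos'],s['tcp_rot'],s['force'],s['opening'])
c,w=cloud('wrist');cv2.imwrite('pics/w5.png',c['pixels'][:,:,::-1])
hsv=cv2.cvtColor(c['pixels'],cv2.COLOR_RGB2HSV).astype(int)
m=(hsv[...,0]>100)&(hsv[...,0]<125)&(hsv[...,1]>150)&(w[...,2]>.066)
n,l,st,_=cv2.connectedComponentsWithStats(m.astype(np.uint8));i=1+st[1:,4].argmax();q=w[l==i];print(st[i])
# rim: near corners; world extents in hopper axes
a=np.radians(17);X=(q[:,:2]-O)@np.array([[np.cos(a),-np.sin(a)],[np.sin(a),np.cos(a)]])
print(np.percentile(X,[1,99],0).round(3))
for lo,hi in((-.3,-.26),(-.24,-.2),(-.18,-.12)):
    k=(X[:,0]>lo)&(X[:,0]<hi)
    for yl in(-.07,-.02,.03,.07,.09):
        kk=k&(X[:,1]>yl)&(X[:,1]<yl+.02)
        if kk.sum()>20: print(lo,yl,kk.sum(),np.percentile(q[kk,2],[50,95]).round(3))
print(delta(hop(-.215,.0365,-.012),106.9))
```

```text
8.55 [ 0.33814662 -0.0442776   0.01142379] [ 1.79978061e+02 -3.90427145e-03  1.06977027e+02] [ 0.88447637 -0.51924844 -2.72769952] 0.007585276621934581
[  306   271   334   196 18833]
[[-0.274  0.008]
 [-0.173  0.067]]
-0.3 0.03 1394 [0.082 0.083]
(array([-0.34,  5.45,  2.32]), array([ 0.01, -0.08,  0.06]))
```

View pics/w5.png

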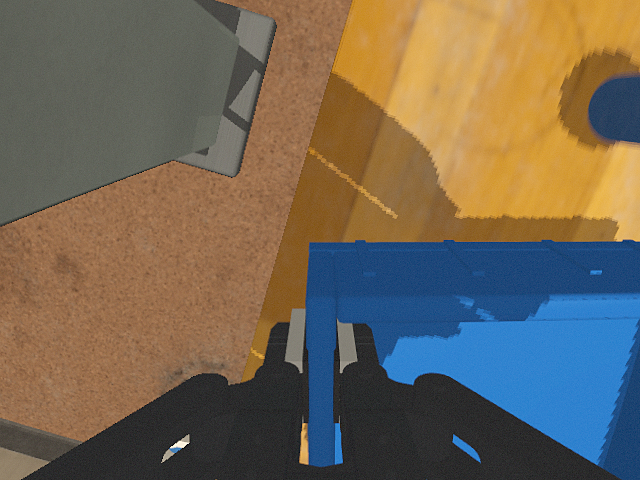

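The wrist view shows the tray held level by its front wall (column 320), and the torch clear at (615,108). Next I'll lower it, slide it in and set it down.

Call:
send_rows:
  deltas:
    - {"tx": 0, "ty": 0, "tz": 1.0, "rx": 0, "ry": 0, "rz": 0}
    - {"tx": -0.2, "ty": 0.3, "tz": 2.0, "rx": 0, "ry": 0, "rz": 0}
    - {"tx": -0.3, "ty": 0.8, "tz": 2.6, "rx": 0, "ry": 0, "rz": 0}
    - {"tx": -0.3, "ty": 1.8, "tz": 2.6, "rx": 0, "ry": 0, "rz": 0}
    - {"tx": -0.3, "ty": 3, "tz": 2.6, "rx": 0, "ry": 0, "rz": 0}
    - {"tx": -0.3, "ty": 4.2, "tz": 2.6, "rx": 0, "ry": 0, "rz": 0}
    - {"tx": -0.3, "ty": 5.1, "tz": 2.6, "rx": 0, "ry": 0, "rz": 0}
    - {"tx": -0.3, "ty": 5.5, "tz": 2.6, "rx": 0, "ry": 0, "rz": 0}
    - {"tx": -0.3, "ty": 5.5, "tz": 2.8, "rx": 0, "ry": 0, "rz": 0}
    - {"tx": -0.3, "ty": 5.5, "tz": 2.9, "rx": 0, "ry": 0, "rz": 0}

```text
clock: 9.6
eef_pos: [0.3919, -0.0326, -0.0178]
tcp_rot: [-180.0, -0.0, 106.9]
force: [0.6, 0.8, -2.6]
opening: 0.0076
grasp_force: 98.3
```

Call:
send_rows:
  deltas:
    - {"tx": 0, "ty": 0, "tz": 0, "rx": 0, "ry": 0, "rz": 0}
    - {"tx": 0, "ty": 0, "tz": 0, "rx": 0, "ry": 0, "rz": 0}
    - {"tx": 0, "ty": 0, "tz": 0, "rx": 0, "ry": 0, "rz": 0}
    - {"tx": 0, "ty": 0, "tz": 0, "rx": 0, "ry": 0, "rz": 0}
    - {"tx": 0, "ty": 0, "tz": 0, "rx": 0, "ry": 0, "rz": 0}
    - {"tx": 0, "ty": 0, "tz": -1, "rx": 0, "ry": 0, "rz": 0}
    - {"tx": 0, "ty": 0, "tz": -4, "rx": 0, "ry": 0, "rz": 0}
    - {"tx": 0, "ty": 0, "tz": -8, "rx": 0, "ry": 0, "rz": 0}
    - {"tx": 0, "ty": 0, "tz": -12, "rx": 0, "ry": 0, "rz": 0}
    - {"tx": 0, "ty": 0, "tz": -16, "rx": 0, "ry": 0, "rz": 0}
  gripper: 4

```text
clock: 10.6
eef_pos: [0.3918, -0.0326, 0.1449]
tcp_rot: [180.0, 0.0, 106.9]
force: [1.8, 0.3, -0.1]
opening: 0.0397
grasp_force: 0.0
```

Run:
```python
from h import *
s=sense();print(s['clock'],s['eef_pos'],s['tcp_rot'],s['force'],s['opening'])
c,w=cloud('top');p=c['pixels'];np.savez('top1.npz',w=w,p=p);cv2.imwrite('pics/t1.png',cv2.resize(p[200:310,270:430,::-1],None,fx=5,fy=5))
hsv=cv2.cvtColor(p,cv2.COLOR_RGB2HSV).astype(int)
a=np.radians(17);X=(w[...,:2]-O)@np.array([[np.cos(a),-np.sin(a)],[np.sin(a),np.cos(a)]])
m=(hsv[...,0]>100)&(hsv[...,0]<125)&(hsv[...,1]>150)&(X[...,0]<-.08)&(X[...,0]>-.3)&(abs(X[...,1])<.085)&(w[...,2]<.07)&(w[...,2]>.04)
print(m.sum(),np.percentile(X[m],[1,99],0).round(3),np.median(w[m][:,2]))
c,w=cloud('wrist');p=c['pixels']
hsv=cv2.cvtColor(p,cv2.COLOR_RGB2HSV).astype(int);X=(w[...,:2]-O)@np.array([[np.cos(a),-np.sin(a)],[np.sin(a),np.cos(a)]])
m=(hsv[...,0]>100)&(hsv[...,0]<125)&(hsv[...,1]>150)&(X[...,0]<-.06)&(X[...,0]>-.3)&(abs(X[...,1])<.085)&(w[...,2]<.07)&(w[...,2]>.04)
print(m.sum(),np.percentile(X[m],[1,99],0).round(3),np.median(w[m][:,2]))
```

```text
10.6 [ 0.39175404 -0.03264668  0.14492477] [1.79964809e+02 1.74600515e-02 1.06914482e+02] [ 1.83139885  0.33092214 -0.11898372] 0.039725600439154615
80 [[-0.141 -0.064]
 [-0.083  0.062]] 0.05045242092731661
7345 [[-0.219 -0.067]
 [-0.074  0.062]] 0.05159259842291286
```

View pics/t1.png

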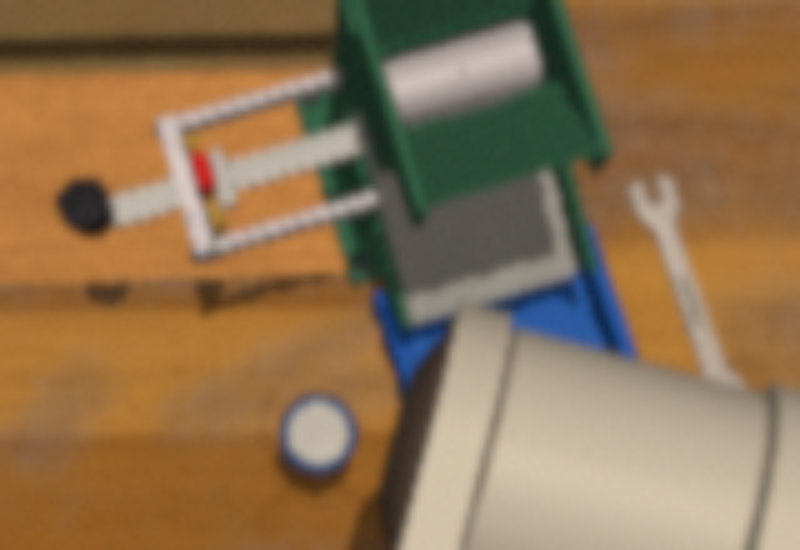

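The picture shows the tray rim under the chute lip, with the torch (315,435) and the spanner (690,270) untouched. Next is the clip.

Run:
```python
from h import *
print(delta(hop(0,.136,.205),106.9))
```

```text
(array([10.42, 21.31, -5.59]), array([0.38, 0.24, 0.02]))
```

Call:
send_rows:
  deltas:
    - {"tx": 3, "ty": 0, "tz": -2, "rx": 0, "ry": 0, "rz": 0}
    - {"tx": 6, "ty": 0, "tz": -4, "rx": 0, "ry": 0, "rz": 0}
    - {"tx": 9, "ty": 1, "tz": -5.6, "rx": 0, "ry": 0, "rz": 0}
    - {"tx": 10.4, "ty": 4, "tz": -5.6, "rx": 0, "ry": 0, "rz": 0}
    - {"tx": 10.4, "ty": 8, "tz": -5.6, "rx": 0, "ry": 0, "rz": 0}
    - {"tx": 10.4, "ty": 12, "tz": -5.6, "rx": 0, "ry": 0, "rz": 0}
    - {"tx": 10.4, "ty": 16, "tz": -5.6, "rx": 0, "ry": 0, "rz": 0}
    - {"tx": 10.4, "ty": 19.5, "tz": -5.6, "rx": 0, "ry": 0, "rz": 0}
    - {"tx": 10.4, "ty": 21.3, "tz": -5.6, "rx": 0, "ry": 0, "rz": 0}
    - {"tx": 10.4, "ty": 21.3, "tz": -5.6, "rx": 0, "ry": 0, "rz": 0}

```text
clock: 11.7
eef_pos: [0.5668, 0.1292, 0.1975]
tcp_rot: [-179.9, -0.0, 106.9]
force: [-0.0, 0.3, 1.0]
opening: 0.0399
grasp_force: 0.0
```

Run:
```python
from h import *
s=sense();T=tool(s);print(s['clock'],s['eef_pos'],s['tcp_rot'],s['opening'])
c,w=cloud('wrist');p=c['pixels'];cv2.imwrite('pics/w6.png',p[:,:,::-1])
t=(w-T[:3,3])@T[:3,:3]*1000
hsv=cv2.cvtColor(p,cv2.COLOR_RGB2HSV).astype(int);H,S,V=hsv[...,0],hsv[...,1],hsv[...,2]
m=((H<8)|(H>172))&(S>140)&(w[...,2]>.165)&(w[...,2]<.22)
q=t[m];print(m.sum(),q.min(0).round(1),q.max(0).round(1),np.median(q,0).round(1),np.percentile(w[m][:,2],[2,98]))
k=m&(w[...,2]>.2);print('top',k.sum(),t[k].min(0).round(1),t[k].max(0).round(1))
h=(V<60)&(w[...,2]>.205)&(w[...,2]<.217)&(t[...,0]>30);print('handle top',h.sum(),t[h].min(0).round(1),t[h].max(0).round(1))
```

```text
11.7 [0.56682977 0.12915733 0.19751562] [-1.79908979e+02 -2.89794067e-02  1.06933547e+02] 0.03989616527236606
1626 [ -6.4  -8.7 -15.4] [55.5 11.  21. ] [ 2.5  1.3 -3.6] [0.17832615 0.20481234]
top 876 [ -6.4  -8.7 -15.4] [55.5 10.8 -2.5]
handle top 3858 [ 47.  -11.4 -16.4] [74.3 15.7 -9. ]
```

View pics/w6.png

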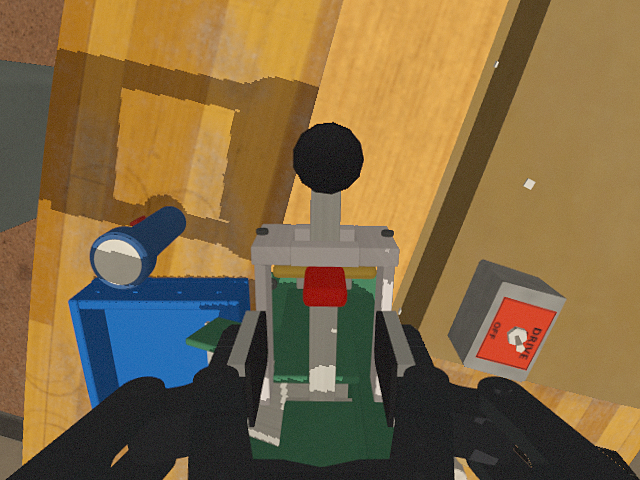

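The wrist view shows the red head at (325,286), centred between the pads, and the handle at (328,157). I'll go down onto the head.

Call:
send_rows:
  deltas:
    - {"tx": 0, "ty": 0.1, "tz": 1.5, "rx": 0, "ry": 0, "rz": 0}
    - {"tx": 0, "ty": 0.1, "tz": 3, "rx": 0, "ry": 0, "rz": 0}
    - {"tx": 0, "ty": 0.1, "tz": 4, "rx": 0, "ry": 0, "rz": 0}
    - {"tx": 0, "ty": 0.1, "tz": 4.8, "rx": 0, "ry": 0, "rz": 0}
    - {"tx": 0, "ty": 0.1, "tz": 5.4, "rx": 0, "ry": 0, "rz": 0}
    - {"tx": 0, "ty": 0.1, "tz": 5.7, "rx": 0, "ry": 0, "rz": 0}
    - {"tx": 0, "ty": 0.1, "tz": 5.8, "rx": 0, "ry": 0, "rz": 0}
    - {"tx": 0, "ty": 0.1, "tz": 5.8, "rx": 0, "ry": 0, "rz": 0}
    - {"tx": 0, "ty": 0.1, "tz": 5.8, "rx": 0, "ry": 0, "rz": 0}
    - {"tx": 0, "ty": 0.1, "tz": 5.8, "rx": 0, "ry": 0, "rz": 0}

```text
clock: 12.75
eef_pos: [0.5668, 0.129, 0.1407]
tcp_rot: [180.0, 0.0, 106.9]
force: [-0.6, 0.4, -0.7]
opening: 0.0401
grasp_force: 0.0
```

Call:
send_rows:
  deltas:
    - {"tx": 0, "ty": 0, "tz": 0, "rx": 0, "ry": 0, "rz": 0}
    - {"tx": 0, "ty": 0, "tz": 0, "rx": 0, "ry": 0, "rz": 0}
    - {"tx": 0, "ty": 0, "tz": 0, "rx": 0, "ry": 0, "rz": 0}
    - {"tx": 0, "ty": 0, "tz": 0, "rx": 0, "ry": 0, "rz": 0}
    - {"tx": 0, "ty": 0, "tz": 0, "rx": 0, "ry": 0, "rz": 0}
    - {"tx": 0, "ty": 0, "tz": 0, "rx": 0, "ry": 0, "rz": 0}
    - {"tx": 0, "ty": 0, "tz": 0, "rx": 0, "ry": 0, "rz": 0}
    - {"tx": 0, "ty": 0, "tz": 0, "rx": 0, "ry": 0, "rz": 0}
    - {"tx": 0, "ty": 0, "tz": 0, "rx": 0, "ry": 0, "rz": 0}
    - {"tx": 0, "ty": 0, "tz": 0, "rx": 0, "ry": 0, "rz": 0}
  gripper: 0
  squeeze: 40

```text
clock: 13.75
eef_pos: [0.5666, 0.129, 0.1406]
tcp_rot: [180.0, -0.0, 106.9]
force: [-3.1, -0.7, 5.0]
opening: 0.0191
grasp_force: 41.0
```

Call:
send_rows:
  deltas:
    - {"tx": 0, "ty": 0, "tz": -0.5, "rx": 0, "ry": 0, "rz": 0}
    - {"tx": 0, "ty": 0, "tz": -1.1, "rx": 0, "ry": 0, "rz": 0}
    - {"tx": 0, "ty": 0, "tz": -1.8, "rx": 0, "ry": 0, "rz": 0}
    - {"tx": 0, "ty": 0, "tz": -2.6, "rx": 0, "ry": 0, "rz": 0}
    - {"tx": 0, "ty": 0, "tz": -3.5, "rx": 0, "ry": 0, "rz": 0}
    - {"tx": 0, "ty": 0, "tz": -4.5, "rx": 0, "ry": 0, "rz": 0}
    - {"tx": 0, "ty": 0, "tz": -5.6, "rx": 0, "ry": 0, "rz": 0}
    - {"tx": 0, "ty": 0, "tz": -6.5, "rx": 0, "ry": 0, "rz": 0}
    - {"tx": 0, "ty": 0, "tz": -7, "rx": 0, "ry": 0, "rz": 0}
    - {"tx": 0, "ty": 0, "tz": -7, "rx": 0, "ry": 0, "rz": 0}

```text
clock: 14.75
eef_pos: [0.5669, 0.129, 0.2112]
tcp_rot: [179.9, 0.0, 106.9]
force: [0.0, -0.0, -0.4]
opening: 0.019
grasp_force: 40.3
```

Run:
```python
from h import *
s=sense();T=tool(s);print(s['clock'],s['eef_pos'],s['opening'],s['grasp_force'],s['force'])
c,w=cloud('wrist');p=c['pixels'];t=(w-T[:3,3])@T[:3,:3]*1000
hsv=cv2.cvtColor(p,cv2.COLOR_RGB2HSV).astype(int);H,S,V=hsv[...,0],hsv[...,1],hsv[...,2]
m=((H<8)|(H>172))&(S>140)&(abs(t[...,0])<20)&(abs(t[...,1])<20)
print(m.sum(),t[m].min(0).round(1),t[m].max(0).round(1))
```

```text
14.75 [0.56687221 0.12902864 0.21121797] 0.01897908189103016 40.33468186855316 [ 0.00200091 -0.0274764  -0.41757874]
3532 [ -6.7 -10.4 -65.2] [  4.5   9.  -30.4]
```

Call:
send_rows:
  deltas:
    - {"tx": 0, "ty": -1, "tz": -0.5, "rx": 0, "ry": 0, "rz": 0}
    - {"tx": 0, "ty": -3.5, "tz": -0.5, "rx": 0, "ry": 0, "rz": 0}
    - {"tx": 0, "ty": -7, "tz": -0.5, "rx": 0, "ry": 0, "rz": 0}
    - {"tx": 2, "ty": -10.5, "tz": -0.5, "rx": 0, "ry": 0, "rz": 0}
    - {"tx": 5, "ty": -13.5, "tz": 0, "rx": 0, "ry": 0, "rz": 0}
    - {"tx": 8, "ty": -15.5, "tz": 2, "rx": 0, "ry": 0, "rz": 0}
    - {"tx": 10.5, "ty": -16, "tz": 5, "rx": 0, "ry": 0, "rz": 0}
    - {"tx": 11.4, "ty": -16, "tz": 9, "rx": 0, "ry": 0, "rz": 0}
    - {"tx": 11.4, "ty": -16, "tz": 12, "rx": 0, "ry": 0, "rz": 0}
    - {"tx": 11.4, "ty": -16, "tz": 14, "rx": 0, "ry": 0, "rz": 0}

```text
clock: 15.8
eef_pos: [0.3786, 0.1913, 0.0683]
tcp_rot: [-179.9, -0.0, 107.0]
force: [0.2, 0.5, -0.1]
opening: 0.019
grasp_force: 40.5
```

Call:
send_rows:
  deltas:
    - {"tx": 0, "ty": 0, "tz": 1.5, "rx": 0, "ry": 0, "rz": 0}
    - {"tx": 0, "ty": 0, "tz": 2.8, "rx": 0, "ry": 0, "rz": 0}
    - {"tx": 0, "ty": 0, "tz": 3.8, "rx": 0, "ry": 0, "rz": 0}
    - {"tx": 0, "ty": 0, "tz": 4.6, "rx": 0, "ry": 0, "rz": 0}
    - {"tx": 0, "ty": 0, "tz": 5, "rx": 0, "ry": 0, "rz": 0}
    - {"tx": 0, "ty": 0, "tz": 5.2, "rx": 0, "ry": 0, "rz": 0}
    - {"tx": 0, "ty": 0, "tz": 5.3, "rx": 0, "ry": 0, "rz": 0}
    - {"tx": 0, "ty": 0, "tz": 5.4, "rx": 0, "ry": 0, "rz": 0}
    - {"tx": 0, "ty": 0, "tz": 5.4, "rx": 0, "ry": 0, "rz": 0}
    - {"tx": 0, "ty": 0, "tz": 5.4, "rx": 0, "ry": 0, "rz": 0}

```text
clock: 16.8
eef_pos: [0.3805, 0.1916, 0.0166]
tcp_rot: [180.0, -0.0, 106.9]
force: [0.2, 0.3, -1.0]
opening: 0.019
grasp_force: 40.5
```

Release and rise.

Call:
send_rows:
  deltas:
    - {"tx": 0, "ty": 0, "tz": 0, "rx": 0, "ry": 0, "rz": 0}
    - {"tx": 0, "ty": 0, "tz": 0, "rx": 0, "ry": 0, "rz": 0}
    - {"tx": 0, "ty": 0, "tz": 0, "rx": 0, "ry": 0, "rz": 0}
    - {"tx": 0, "ty": 0, "tz": 0, "rx": 0, "ry": 0, "rz": 0}
    - {"tx": 0, "ty": 0, "tz": 0, "rx": 0, "ry": 0, "rz": 0}
    - {"tx": 0, "ty": 0, "tz": -2, "rx": 0, "ry": 0, "rz": 0}
    - {"tx": 0, "ty": 0, "tz": -5, "rx": 0, "ry": 0, "rz": 0}
    - {"tx": 0, "ty": 0, "tz": -9, "rx": 0, "ry": 0, "rz": 0}
    - {"tx": 0, "ty": 0, "tz": -14, "rx": 0, "ry": 0, "rz": 0}
    - {"tx": 0, "ty": 0, "tz": -20, "rx": 0, "ry": 0, "rz": 0}
  gripper: 4.5

```text
clock: 17.8
eef_pos: [0.3798, 0.1914, 0.2083]
tcp_rot: [-180.0, -0.0, 106.9]
force: [1.0, -0.4, 0.4]
opening: 0.0448
grasp_force: 0.0
```

Run:
```python
from h import *
s=sense();T=tool(s);print(s['clock'],s['eef_pos'],s['opening'],s['force'])
c,w=cloud('wrist');p=c['pixels'];cv2.imwrite('pics/w7.png',p[:,:,::-1])
hsv=cv2.cvtColor(p,cv2.COLOR_RGB2HSV).astype(int);H,S,V=hsv[...,0],hsv[...,1],hsv[...,2]
m=((H<8)|(H>172))&(S>140)&(abs(w[...,0]-.38)<.12)&(abs(w[...,1]-.19)<.12)
print(m.sum(),w[m].min(0).round(3),w[m].max(0).round(3))
a=np.radians(17);e=np.array([np.cos(a),np.sin(a)])
print(delta(hop(0,.198,.19),106.9))
```

```text
17.8 [0.37982596 0.19135391 0.20829045] 0.04483935914068794 [ 1.0233416  -0.40667627  0.43845993]
589 [ 0.351  0.078 -0.001] [0.432 0.218 0.331]
(array([-5.26, 15.83,  2.79]), array([ 0.54, -0.  ,  0.02]))
```

Call:
send_rows:
  deltas:
    - {"tx": -0.5, "ty": 2, "tz": 0, "rx": 0, "ry": 0, "rz": 0}
    - {"tx": -2, "ty": 6, "tz": 0, "rx": 0, "ry": 0, "rz": 0}
    - {"tx": -3.5, "ty": 10, "tz": 0, "rx": 0, "ry": 0, "rz": 0}
    - {"tx": -4.8, "ty": 14, "tz": 0, "rx": 0, "ry": 0, "rz": 0}
    - {"tx": -5.2, "ty": 16, "tz": 0, "rx": 0, "ry": 0, "rz": 0}
    - {"tx": -5.2, "ty": 16, "tz": 0, "rx": 0, "ry": 0, "rz": 0}
    - {"tx": -5.2, "ty": 16, "tz": 0, "rx": 0, "ry": 0, "rz": 0}
    - {"tx": -5.2, "ty": 16, "tz": 1, "rx": 0, "ry": 0, "rz": 0}
    - {"tx": -5.2, "ty": 16, "tz": 1, "rx": 0, "ry": 0, "rz": 0}
    - {"tx": -5.2, "ty": 16, "tz": 1, "rx": 0, "ry": 0, "rz": 0}

```text
clock: 18.85
eef_pos: [0.548, 0.1884, 0.1964]
tcp_rot: [-180.0, -0.0, 106.9]
force: [0.0, -0.2, 0.8]
opening: 0.0446
grasp_force: 0.0
```

Run:
```python
from h import *
s=sense();T=tool(s);print(s['clock'],s['eef_pos'],s['opening'])
c,w=cloud('wrist');p=c['pixels'];t=(w-T[:3,3])@T[:3,:3]*1000
b=p.sum(2);m=(b<200)&(w[...,2]>.206)&(w[...,2]<.2165)&(abs(t[...,1])<19)&(abs(t[...,0])<35)
print('handle',m.sum(),np.percentile(t[m],[1,50,99],0).round(1))
c,w=cloud('top');p=c['pixels']
hsv=cv2.cvtColor(p,cv2.COLOR_RGB2HSV).astype(int);H,S=hsv[...,0],hsv[...,1]
m=((H<8)|(H>172))&(S>140)&(abs(w[...,0]-.38)<.12)&(abs(w[...,1]-.19)<.1)
print('clip top',m.sum(),w[m].round(3)[:6])
c,w=cloud('scene');p=c['pixels']
hsv=cv2.cvtColor(p,cv2.COLOR_RGB2HSV).astype(int);H,S=hsv[...,0],hsv[...,1]
m=((H<8)|(H>172))&(S>140)&(abs(w[...,0]-.38)<.12)&(abs(w[...,1]-.19)<.1)
print('clip scene',m.sum(),w[m].round(3)[:8])
```

```text
18.85 [0.54795025 0.18838982 0.19641941] 0.04461631861406023
handle 3078 [[-13.4  -9.4 -17. ]
 [  0.4   3.  -15.5]
 [ 12.1  15.7 -10.3]]
clip top 0 []
clip scene 33 [[0.493 0.179 0.292]
 [0.494 0.176 0.291]
 [0.494 0.182 0.289]
 [0.382 0.195 0.079]
 [0.382 0.191 0.078]
 [0.38  0.188 0.078]
 [0.382 0.195 0.075]
 [0.372 0.196 0.084]]
```

Call:
send_rows:
  deltas:
    - {"tx": 0, "ty": 0.3, "tz": 0.5, "rx": 0, "ry": 0, "rz": 0}
    - {"tx": 0, "ty": 0.3, "tz": 2, "rx": 0, "ry": 0, "rz": 0}
    - {"tx": 0, "ty": 0.3, "tz": 3.5, "rx": 0, "ry": 0, "rz": 0}
    - {"tx": 0, "ty": 0.3, "tz": 4.8, "rx": 0, "ry": 0, "rz": 0}
    - {"tx": 0, "ty": 0.3, "tz": 5.8, "rx": 0, "ry": 0, "rz": 0}
    - {"tx": 0, "ty": 0.3, "tz": 6.5, "rx": 0, "ry": 0, "rz": 0}
    - {"tx": 0, "ty": 0.3, "tz": 7, "rx": 0, "ry": 0, "rz": 0}
    - {"tx": 0, "ty": 0.3, "tz": 7, "rx": 0, "ry": 0, "rz": 0}
    - {"tx": 0, "ty": 0.3, "tz": 7, "rx": 0, "ry": 0, "rz": 0}
    - {"tx": 0, "ty": 0.3, "tz": 7, "rx": 0, "ry": 0, "rz": 0}

```text
clock: 20.0
eef_pos: [0.5517, 0.1893, 0.127]
tcp_rot: [180.0, -0.0, 106.9]
force: [-0.2, 1.0, -0.3]
opening: 0.0447
grasp_force: 0.0
```

Call:
send_rows:
  deltas:
    - {"tx": 0, "ty": 0, "tz": 0, "rx": 0, "ry": 0, "rz": 0}
    - {"tx": 0, "ty": 0, "tz": 0, "rx": 0, "ry": 0, "rz": 0}
    - {"tx": 0, "ty": 0, "tz": 0, "rx": 0, "ry": 0, "rz": 0}
    - {"tx": 0, "ty": 0, "tz": 0, "rx": 0, "ry": 0, "rz": 0}
    - {"tx": 0, "ty": 0, "tz": 0, "rx": 0, "ry": 0, "rz": 0}
    - {"tx": 0, "ty": 0, "tz": 0, "rx": 0, "ry": 0, "rz": 0}
    - {"tx": 0, "ty": 0, "tz": 0, "rx": 0, "ry": 0, "rz": 0}
    - {"tx": 0, "ty": 0, "tz": 0, "rx": 0, "ry": 0, "rz": 0}
    - {"tx": 0, "ty": 0, "tz": 0, "rx": 0, "ry": 0, "rz": 0}
    - {"tx": 0, "ty": 0, "tz": 0, "rx": 0, "ry": 0, "rz": 0}
  gripper: 0
  squeeze: 50

```text
clock: 21.0
eef_pos: [0.5516, 0.1892, 0.1269]
tcp_rot: [180.0, 0.0, 106.9]
force: [-0.4, -0.1, 5.4]
opening: 0.0233
grasp_force: 45.8
```

Call:
send_rows:
  deltas:
    - {"tx": 0.4, "ty": 0, "tz": 0, "rx": 0, "ry": 0, "rz": 0}
    - {"tx": 0.9, "ty": 0, "tz": 0, "rx": 0, "ry": 0, "rz": 0}
    - {"tx": 1.4, "ty": 0, "tz": 0, "rx": 0, "ry": 0, "rz": 0}
    - {"tx": 1.9, "ty": 0, "tz": 0, "rx": 0, "ry": 0, "rz": 0}
    - {"tx": 2.4, "ty": 0, "tz": 0, "rx": 0, "ry": 0, "rz": 0}
    - {"tx": 2.9, "ty": 0, "tz": 0, "rx": 0, "ry": 0, "rz": 0}
    - {"tx": 3.4, "ty": 0, "tz": 0, "rx": 0, "ry": 0, "rz": 0}
    - {"tx": 3.9, "ty": 0, "tz": 0, "rx": 0, "ry": 0, "rz": 0}
    - {"tx": 4.4, "ty": 0, "tz": 0, "rx": 0, "ry": 0, "rz": 0}
    - {"tx": 5, "ty": 0, "tz": 0, "rx": 0, "ry": 0, "rz": 0}

```text
clock: 22.0
eef_pos: [0.5378, 0.237, 0.126]
tcp_rot: [179.9, 0.0, 106.9]
force: [11.8, -0.4, -6.5]
opening: 0.0232
grasp_force: 52.6
```

Call:
send_rows:
  deltas:
    - {"tx": 0.5, "ty": 0.08, "tz": 0, "rx": 0, "ry": 0, "rz": 0}
    - {"tx": 1, "ty": 0.1, "tz": 0, "rx": 0, "ry": 0, "rz": 0}
    - {"tx": 1.5, "ty": 0.12, "tz": 0, "rx": 0, "ry": 0, "rz": 0}
    - {"tx": 2, "ty": 0.14, "tz": 0, "rx": 0, "ry": 0, "rz": 0}
    - {"tx": 2.5, "ty": 0.16, "tz": 0, "rx": 0, "ry": 0, "rz": 0}
    - {"tx": 3, "ty": 0.18, "tz": 0, "rx": 0, "ry": 0, "rz": 0}
    - {"tx": 3.5, "ty": 0.2, "tz": 0, "rx": 0, "ry": 0, "rz": 0}
    - {"tx": 4, "ty": 0.2, "tz": 0, "rx": 0, "ry": 0, "rz": 0}
    - {"tx": 4.4, "ty": 0.2, "tz": 0, "rx": 0, "ry": 0, "rz": 0}
    - {"tx": 4.7, "ty": 0.2, "tz": 0, "rx": 0, "ry": 0, "rz": 0}

```text
clock: 23.0
eef_pos: [0.5247, 0.2822, 0.126]
tcp_rot: [-179.9, 0.1, 106.9]
force: [5.6, -32.7, -10.1]
opening: 0.0231
grasp_force: 53.0
```

Call:
send_rows:
  deltas:
    - {"tx": 0.05, "ty": 0, "tz": 0, "rx": 0, "ry": 0, "rz": 0}
    - {"tx": 0.1, "ty": 0, "tz": 0, "rx": 0, "ry": 0, "rz": 0}
    - {"tx": 0.15, "ty": 0, "tz": 0, "rx": 0, "ry": 0, "rz": 0}
    - {"tx": 0.2, "ty": 0, "tz": 0, "rx": 0, "ry": 0, "rz": 0}
    - {"tx": 0.2, "ty": 0, "tz": 0, "rx": 0, "ry": 0, "rz": 0}
    - {"tx": 0.2, "ty": 0, "tz": 0, "rx": 0, "ry": 0, "rz": 0}
    - {"tx": 0.2, "ty": 0, "tz": 0, "rx": 0, "ry": 0, "rz": 0}
    - {"tx": 0.2, "ty": 0, "tz": 0, "rx": 0, "ry": 0, "rz": 0}
    - {"tx": 0.2, "ty": 0, "tz": 0, "rx": 0, "ry": 0, "rz": 0}
    - {"tx": 0.2, "ty": 0, "tz": 0, "rx": 0, "ry": 0, "rz": 0}

```text
clock: 24.0
eef_pos: [0.5248, 0.282, 0.126]
tcp_rot: [-179.9, 0.2, 106.8]
force: [1.9, -25.7, -9.3]
opening: 0.0234
grasp_force: 53.0
```

The pull force jumped to 33 N with no further travel, so the gate is at its end stop. I'll release and rise.

Call:
send_rows:
  deltas:
    - {"tx": 0, "ty": 0, "tz": 0, "rx": 0, "ry": 0, "rz": 0}
    - {"tx": 0, "ty": 0, "tz": 0, "rx": 0, "ry": 0, "rz": 0}
    - {"tx": 0, "ty": 0, "tz": 0, "rx": 0, "ry": 0, "rz": 0}
    - {"tx": 0, "ty": 0, "tz": 0, "rx": 0, "ry": 0, "rz": 0}
    - {"tx": 0, "ty": 0, "tz": 0, "rx": 0, "ry": 0, "rz": 0}
    - {"tx": 0, "ty": 0, "tz": -1, "rx": 0, "ry": 0, "rz": 0}
    - {"tx": 0, "ty": 0, "tz": -3, "rx": 0, "ry": 0, "rz": 0}
    - {"tx": 0, "ty": 0, "tz": -6, "rx": 0, "ry": 0, "rz": 0}
    - {"tx": 0, "ty": 0, "tz": -9, "rx": 0, "ry": 0, "rz": 0}
    - {"tx": 0, "ty": 0, "tz": -12, "rx": 0, "ry": 0, "rz": 0}
  gripper: 4.6

```text
clock: 25.0
eef_pos: [0.5244, 0.2845, 0.2486]
tcp_rot: [180.0, -0.0, 106.9]
force: [0.6, -0.7, 0.2]
opening: 0.0462
grasp_force: 0.0
```

Run:
```python
from h import *
s=sense();T=tool(s);print(s['clock'],s['eef_pos'],s['opening'],s['force'])
c,w=cloud('wrist');p=c['pixels'];t=(w-T[:3,3])@T[:3,:3]*1000
m=(p.sum(2)<200)&(w[...,2]>.206)&(w[...,2]<.2165)&(abs(t[...,1])<19)&(abs(t[...,0])<35)
hc=np.percentile(w[m],[50],0)[0]; k=w[m]; mid=(t[m].min(0)+t[m].max(0))/2; h=T[:3,:3]@(mid/1000)+T[:3,3]
print('handle',m.sum(),h,np.linalg.norm(h[:2]-[.551,.188]))
c,w=cloud('top');p=c['pixels'];cv2.imwrite('pics/t2.png',cv2.resize(p[180:310,260:420,::-1],None,fx=4.5,fy=4.5))
```

```text
25.0 [0.52440368 0.28448354 0.24857081] 0.04615493367648821 [ 0.57108784 -0.74807111  0.16958132]
handle 1948 [0.52396283 0.28231965 0.21010115] 0.09811832266288313
```

View pics/t2.png

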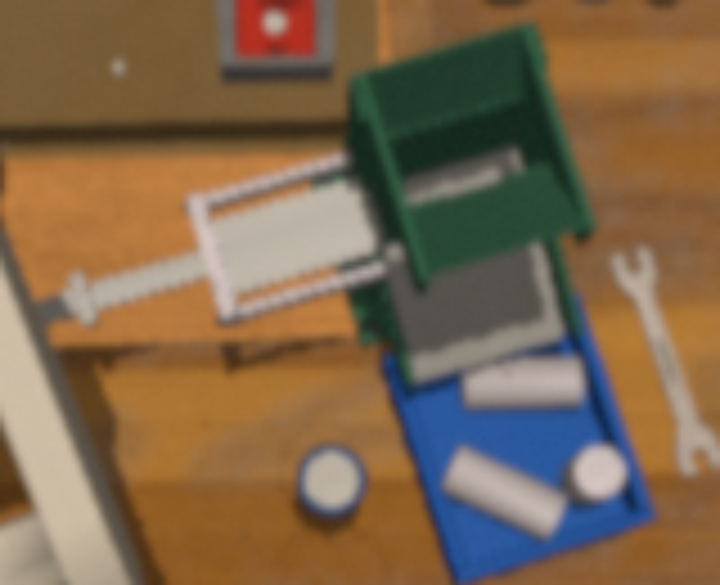

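All three blanks are in the tray, at (523,382), (505,492) and (597,472, standing on end). The gate is fully drawn, and the torch and spanner are where they were. I'll wait one second for things to settle, then hand in.

Call:
send_rows:
  deltas:
    - {"tx": 0, "ty": 0, "tz": -1, "rx": 0, "ry": 0, "rz": 0}
    - {"tx": 0, "ty": 0, "tz": -2, "rx": 0, "ry": 0, "rz": 0}
    - {"tx": 0, "ty": 0, "tz": -2, "rx": 0, "ry": 0, "rz": 0}
    - {"tx": 0, "ty": 0, "tz": -2, "rx": 0, "ry": 0, "rz": 0}
    - {"tx": 0, "ty": 0, "tz": -2, "rx": 0, "ry": 0, "rz": 0}
    - {"tx": 0, "ty": 0, "tz": -2, "rx": 0, "ry": 0, "rz": 0}
    - {"tx": 0, "ty": 0, "tz": -2, "rx": 0, "ry": 0, "rz": 0}
    - {"tx": 0, "ty": 0, "tz": -2, "rx": 0, "ry": 0, "rz": 0}
    - {"tx": 0, "ty": 0, "tz": -2, "rx": 0, "ry": 0, "rz": 0}
    - {"tx": 0, "ty": 0, "tz": -2, "rx": 0, "ry": 0, "rz": 0}

```text
clock: 26.1
eef_pos: [0.5246, 0.2845, 0.2664]
tcp_rot: [180.0, -0.0, 106.9]
force: [-0.1, 0.2, 0.1]
opening: 0.0463
grasp_force: 0.0
```

```bash
python3 -c "
from workcell import sign_off
print(sign_off())"
```

```text
the job is handed in; nothing more can be done
None
```

I handed the job in at about 26 s (no verdict was returned): the tray is flat under the chute lip, the gate is drawn about 98 mm to its end stop, all three blanks are in the tray, and the clip is on the bench clear of the tray, though when last seen it was standing upright on its legs rather than lying flat.

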